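# Open the gearbox filler and hang its cap to drip

### The arm

A 6-joint arm with a two-finger parallel gripper is mounted at the origin on the work surface. World frame = base frame: x ahead of the robot, y to its left, z up, the work surface at z = 0. Lengths are in m, angles in degrees, forces in N, time in s.
With the tool pointing down it reaches from about 0.425 to 1.125 m from the base axis. Payload 14.9 kg.
Tool frame: the origin (TCP) lies between the finger pads; the fingertips stand 25 mm ahead of it and the grasp point (between the pads) lies 6 mm ahead of it; z points along the fingers, y is the direction in which the jaws open and shut (so a half turn about z gives the same grasp; the last joint's range is limited). The gripper opens to 91 mm and grips with 3 to 60 N. Pads are 32 mm wide; open, the fingers measure 118 mm over their backs; the gripper's body (76 mm by 178 mm) begins 60 mm behind the grasp point.
Start: joints at [-78.684, 21.709, 99.362, -0, 58.929, -1.908], TCP at [0.16, -0.681, 0.239] pointing down, gripper open.
Joint ranges: [-158.91, 158.91], [-42.39, 125.64], [0.06, 152.35], [-60.88, 240.88], [17.5, 164.5], [-176.32, 176.32]. Speed limits (degrees/s): [108.29, 108.29, 136.94, 180, 180, 180].

### API

Orientations are given as [roll, pitch, yaw] about the fixed x, y, z axes, in that order (R = Rz(yaw) Ry(pitch) Rx(roll)).
In Python, from workcell import robot gives the robot as it stands. The module is installed in compiled form; this text tells all that it offers.
- The arm moves only by the tool arm_command, never from a script. Its argument "steps" is a list of rows, each a list of 6 numbers: the shift along the tool's x, y, z in m, then the turn, a rotation vector about the tool's x, y, z in rad. In form: [[dx, dy, dz, wx, wy, wz], ...]. A call has 1 to 12 rows; each row is the pose to reach, as a shift and turn from the pose commanded when the call began, along the tool's axes at that moment; what a row does not reach only later rows make up. A row lasts 1/10 s, in which the tool goes at most 50 mm and 8.59 degrees, less where a joint would pass 70% of its speed; a pose out of reach is approached as far as the arm can. A call with a gripper value outside its range is refused whole. "jaw" is the opening, from -1 (shut) to 1 (fully open), set as the call begins (left out, the last holds). The fingers move at their own pace and stop on an object; "squeeze" is the grip in N (left out, the last holds). Time passes only in rows, so rows that repeat a pose let the fingers close. It gives the time, the measured TCP pose, the force and the opening at its end, in the units of the state.
- robot.get_obs(): the state, without advancing time (a new reading comes with each control period).
- robot.grab_frame(name): name is "scene" or "side" or "wrist"; returns a dict with "pixels" (420x560x3 uint8, red, green, blue), "camera_matrix" (3x3 intrinsics, pixels), "D" ([k1, k2, p1, p2, k3] as OpenCV has them; the pictures are not rectified), "R" (3x3) and "t" (3): a world point X has camera coordinates R X + t; the wrist camera has in their place "mount" (4x4, takes a point from camera to tool coordinates, whose origin is the TCP and whose axes are the flange's). Camera axes: x right, y down, z forward; pixel columns grow to the right and rows downward; lengths in m; the calibration is good to about 2 mm. A picture is of the moment at which its call begins: read the wrist's pose just before it. There is no depth.
- robot.job_done(): hands the job in, once; it reports no verdict.
The state is a dict: "clock": time; "q": joint angles; "joint_vel": joint speeds; "joint_torque": joint torques, N m; "position": TCP position; "orientation": TCP orientation; "ft_force": force on the tool from outside, world axes, zero at the start; "ft_torque": the same for the moment, N m; "gripper_width": finger opening in m.
Only numpy, scipy, OpenCV 4.12 (cv2) and the standard library are available. Lean on these libraries where they do the work, as an engineer would, in place of code of your own. Each camera call takes 0.05 s, during which the arm holds its last target. There are 200 camera calls.

### The job

Flip the gearbox's hinged steel tab up and right back, well past upright, and leave it there; only then unscrew the filler cap beneath it a quarter turn anticlockwise by its bent handle. Lift the cap out and turn it so that both ends of the handle rest in the two notches of the drip stand, cap hanging upright and still. Leave the wrench, gear, brass bush and bottle around them where they are.

Things in the scene. Friction and masses are not known exactly. Their poses are not given: they have to be found in the camera images.
- gearbox: Grey gearbox fixed to the bench, 204 (x) x 130 (y) x 90 mm high, feet 240 x 158 mm, 12 mm high; at its -y side a shaft out to y = -105 mm, 45 mm up. Origin: centre of its underside; x points from the filler mouth (at the centre) to the tab's hinge, z up. Yaw within 0.45 rad of the world's.
- mouth (a point): Centre of the filler mouth, on its dark ledge's top, 100 mm above the bench, on the cap's turning axis. Two slots in the ledge, along gearbox y, let the cap's lugs out when the cap's x lies along gearbox y (within 0.15 rad). A stop ends the anticlockwise turn about 0.1 rad further on.
- tab (a joint): Angle of the flip-up tab in rad: 0 = level over the cap, grows as its free end swings up and over towards the gearbox's +x; about 1.57 upright, stop at 2.3. Starts at 0 to 0.25. Stiff friction hinge (0.08 N m): it stays where it is left.
- tab_hinge (a point): Middle of the tab's hinge line, 80 mm along gearbox +x from the mouth's axis, 155 mm above the bench; the line runs along gearbox y between two dark cheeks, 68 mm over all, 165 mm high. The tab plate is 5 mm thick, 24 mm wide near its fin and 48 mm wide near the hinge.
- tab_grip (a point): Where to hold the tab: in the steel fin on its free end, 24 mm wide along the hinge line, 14 mm thick, 33 mm tall; 12 mm below the fin's tip; 92 mm from the hinge along the tab, 24 mm above its mid-plane. Moves with the tab; y along the hinge line. Held by its two sides (24 mm) the fin can pivot between the fingers as the tab swings.
- cap: Loose steel filler cap, about 0.35 kg: flange 72 mm across, 10 mm thick, bent handle across it. Origin: centre of the flange's underside, z up, x along the handle. Below it a 36 mm plug, two lugs and a dipstick to 55 mm below. Starts closed in the mouth, its x 0.1 to 0.42 rad anticlockwise from gearbox x. Turns easily, does not rise by turning; clear of the mouth once lifted 60 mm.
- cap_grip (a point): Centre of the handle's grip block, 46 (x) x 14 (y) x 22 mm high, 36 mm above the cap's origin (20 mm above the line of the handle's ends). Axes as the cap's.
- bar_end_a (a point): On the axis of the handle's +x end, at x = 52 mm, 16 mm above the cap's origin: the part that rests in a notch. The handle is an 11 mm round bar bent down and out from the grip block; its ends are level and reach to x = +-66 mm.
- bar_end_b (a point): The same at the other end, x = -52 mm.
- stand: Drip stand fixed to the bench: a shallow steel tray 110 (x) x 160 (y) x 14 mm with two dark uprights 104 mm apart along its y, each 10 mm thick with an open-topped 90-degree V notch, tips 125 mm above the bench, 58 mm wide over the tips. Origin: centre of its underside. Yaw within 0.7 rad of the world's. The cap hangs between the uprights, 94 mm of free space; either way round will do.
- notch_a (a point): Where the axis of a handle end lies when it rests in the notch at the stand's +y side: 52 mm from the stand's centre, 110 mm above the bench.
- notch_b (a point): The same for the notch at the stand's -y side.
- wrench: Bystander: wrench 190 mm long lying between gearbox and stand. Origin under its middle.
- gear: Bystander: steel gear 86 mm across, 36 mm high, near the stand. Origin under its centre.
- bush: Bystander: brass bush 60 mm across, 45 mm high, near the stand. Origin under its centre.
- oil_bottle: Bystander: grey bottle 60 mm across, 140 mm high, beyond the task's things. Origin under its centre.
There are look-alikes about, which are no part of the job. Leave any blue or pink look-alike of the cap alone. Leave any orange or red look-alike of the stand alone.

How it is judged:
By the outcome, as a careful person would: the job done as asked, in the order asked, and still so for the second after the job is handed in, with the robot touching nothing.
It also fails if it takes over 69 s, if anything falls off the work surface, if the arm or the gripper's body presses on something with over 40 N, if the wrist force passes 120 N, or if a joint passes its speed limit or range.

## Working session

There is one attempt and no reset: what is moved stays moved. The work goes in short steps, Python scripts to look and compute and a tool call to move; the robot and the scene stay as the last step left them, time stands still between calls to the robot, and variables do not carry over. Pictures are saved under pics/ and viewed, about 8 in all and at most 12, crops included, and the job is handed in when it is done.

Besides the shell and the picture viewer there is one more tool, called after "Emit:" as a command line: name --pt "numbers of a row" for each row, then --argument value for the rest. arm_command: Moves the arm, as the interface text tells. Its arguments: {"type":"object","properties":{"steps":{"type":"array"},"jaw":{"type":"number"},"squeeze":{"type":"number"}},"required":["steps"]}

```bash
mkdir -p pics; cat > h.py <<'E'
import numpy as np, cv2, pickle
from workcell import robot
from scipy.spatial.transform import Rotation as Ro
def grab(n):
    o=robot.get_obs(); f=robot.grab_frame(n)
    if n=="wrist":
        T=np.eye(4);T[:3,:3]=Ro.from_euler('xyz',o['orientation'],degrees=True).as_matrix();T[:3,3]=o['position']
        W=T@np.array(f['mount']); f['R']=W[:3,:3].T; f['t']=-W[:3,:3].T@W[:3,3]
    f={k:np.array(v) for k,v in f.items()}
    return f
def save(f,name): cv2.imwrite(f'pics/{name}.png',f['pixels'][:,:,::-1]); pickle.dump(f,open(f'pics/{name}.pkl','wb'))
def load(name): return pickle.load(open(f'pics/{name}.pkl','rb'))
def ray(f,uv):
    p=cv2.undistortPoints(np.array(uv,float).reshape(-1,1,2),f['camera_matrix'],f['D']).reshape(-1,2)
    d=np.c_[p,np.ones(len(p))]@f['R']; return -f['R'].T@f['t'].ravel(), d
def onz(f,uv,z):
    c,d=ray(f,uv); return c+d*((z-c[2])/d[:,2])[:,None]
def proj(f,X):
    return cv2.projectPoints(np.array(X,float).reshape(-1,3),cv2.Rodrigues(f['R'])[0],f['t'].astype(float),f['camera_matrix'],f['D'])[0].reshape(-1,2)
def tri(fs,uvs):
    A=np.zeros((3,3));b=np.zeros(3)
    for f,uv in zip(fs,uvs):
        c,d=ray(f,[uv]);d=d[0]/np.linalg.norm(d[0]);P=np.eye(3)-np.outer(d,d);A+=P;b+=P@c
    return np.linalg.solve(A,b)
E
python3 - <<'E'
from h import *
print(robot.get_obs())
for n in ['scene','side','wrist']:
    f=grab(n);save(f,n+'0');print(n,-f['R'].T@f['t'].ravel(),f['camera_matrix'][0,0])
E
```

```text
{'clock': 0.0, 'q': array([-7.86856723e+01,  2.17390630e+01,  9.93955343e+01,  9.04385099e-04,
        5.89298373e+01, -1.90658951e+00]), 'joint_vel': array([-0.05538239,  0.0554475 ,  0.01599004, -0.01212293, -0.026782  ,
       -0.02455855]), 'joint_torque': array([-4.91884828e-03, -7.63723326e+01, -4.34376383e+01,  6.48710341e-02,
        4.22952406e-02, -1.19769047e-04]), 'position': array([ 0.16003459, -0.68107547,  0.2382822 ]), 'orientation': array([-1.79935627e+02, -2.91742975e-03,  1.32204484e+01]), 'ft_force': array([-0.66734393,  0.46384161,  0.68728896]), 'ft_torque': array([-0.05147685, -0.0139604 ,  0.00728334]), 'gripper_width': 0.09137551928628236}
scene [1.35818236 0.23193385 1.35287004] 502.210971545662
side [0.23814383 0.79266807 1.19684991] 441.8275889090295
wrist [ 0.23565903 -0.66417842  0.38361067] 341.29651794783547
```

View pics/scene0.png

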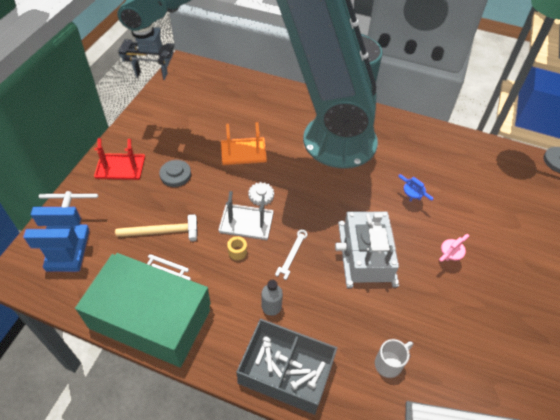

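View pics/side0.png

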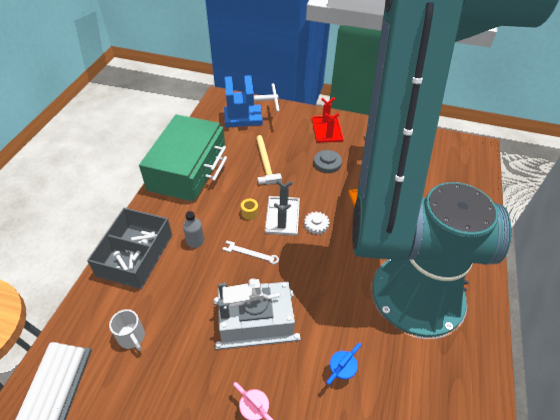

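Scene: gearbox at (370,247) with its steel tab and cap, and the silver stand with dark uprights at (247,215). In the side view they are at (256,310) and (283,212). Possible mix-ups: blue cap (415,188), pink cap (453,248), red stand (118,163), orange stand (243,148). I choose the grey cap inside the gearbox and the silver/dark stand, and check them in one close crop.

```bash
python3 - <<'E'
from h import *
def crop(n,x,y,w=100,h=75):
    return cv2.resize(load(n)['pixels'][y:y+h,x:x+w,::-1],(400,300),interpolation=cv2.INTER_CUBIC)
a=np.vstack([np.hstack([crop('scene0',320,208),crop('side0',208,274)]),np.hstack([crop('scene0',200,175),crop('side0',240,170)])])
cv2.imwrite('pics/c1.png',a)
E
```

```text
(no output)
```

View pics/c1.png

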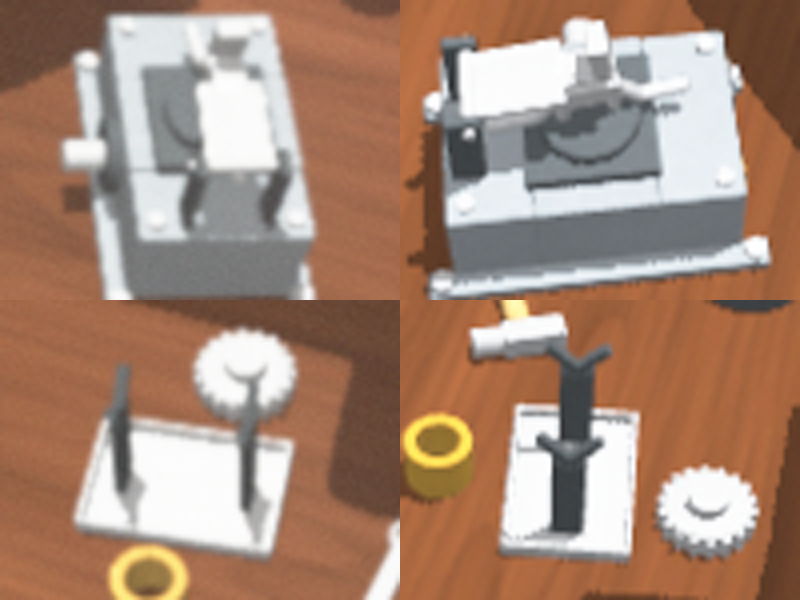

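```bash
python3 - <<'E'
from h import *
s=load('scene0');d=load('side0')
q=lambda L,ox,oy,x0,y0:[(x0+(x-ox)/4,y0+(y-oy)/4) for x,y in L]
g=onz(s,q([(105,14),(272,12),(315,238),(140,240)],0,0,320,208),.09)
print('gb scene',g.round(3),g.mean(0)); e=g[3]-g[0]+g[2]-g[1];print(np.degrees(np.arctan2(e[1],e[0])))
g2=onz(d,q([(723,34),(745,196),(452,224)],400,0,208,274),.09);print('gb side',g2.round(3), (g2[0]+g2[2])/2);e=g2[2]-g2[1];print(np.degrees(np.arctan2(e[1],e[0])))
t=onz(s,q([(107,418),(293,438),(272,553),(78,525)],0,300,200,175),.014);print('tray',t.round(3),t.mean(0))
e=t[0]-t[1]+t[3]-t[2];print(np.degrees(np.arctan2(e[1],e[0])))
t=onz(d,q([(517,405),(638,412),(632,560),(502,550)],400,300,240,170),.014);print('tray',t.round(3),t.mean(0))
E
```

```text
gb scene [[0.382 0.125 0.09 ]
 [0.329 0.248 0.09 ]
 [0.519 0.326 0.09 ]
 [0.57  0.207 0.09 ]] [0.44994866 0.2267196  0.09      ]
22.988861121425806
gb side [[0.377 0.133 0.09 ]
 [0.33  0.251 0.09 ]
 [0.512 0.326 0.09 ]] [0.44428689 0.22963583 0.09      ]
22.447297798643095
tray [[ 0.449 -0.262  0.014]
 [ 0.409 -0.11   0.014]
 [ 0.522 -0.083  0.014]
 [ 0.557 -0.238  0.014]] [ 0.48409921 -0.17294152  0.014     ]
-76.27570533591377
tray [[ 0.548 -0.239  0.014]
 [ 0.441 -0.263  0.014]
 [ 0.405 -0.099  0.014]
 [ 0.513 -0.077  0.014]] [ 0.47677982 -0.16945891  0.014     ]
```

Gearbox centre is about (0.447,0.228) with yaw near 22.7°. Stand centre is about (0.480,-0.171) with yaw near 13.7°. The tab lies over the cap. I'll look closer with the wrist camera, over the stand on the way and then over the gearbox.

```bash
cat >> h.py <<'E'
def delta(pos,yaw):
    o=robot.get_obs();R=Ro.from_euler('xyz',o['orientation'],degrees=True)
    G=Ro.from_euler('xyz',[180,0,yaw],degrees=True)
    print('clock',o['clock'].__round__(2),'pos',o['position'].round(4),'ori',o['orientation'].round(2),'F',o['ft_force'].round(1),'q6',o['q'][5].round(1),'w',round(o['gripper_width'],4))
    print('shift',R.inv().apply(np.array(pos)-o['position']).round(4),'turn',(R.inv()*G).as_rotvec().round(4))
E
python3 - <<'E'
from h import *
delta([.45,-.18,.32],13.2)
E
```

```text
clock 0.15 pos [ 0.1601 -0.6812  0.2384] ori [-179.95   -0.     13.22] F [-0.4 -0.1  0.3] q6 -1.9 w 0.091
shift [ 0.3969 -0.4216 -0.0812] turn [-0.0008 -0.      0.0004]
```

Emit:
arm_command --pt "0.397 -0.422 -0.081 0 0 0" --pt "0.397 -0.422 -0.081 0 0 0" --pt "0.397 -0.422 -0.081 0 0 0" --pt "0.397 -0.422 -0.081 0 0 0" --pt "0.397 -0.422 -0.081 0 0 0" --pt "0.397 -0.422 -0.081 0 0 0" --pt "0.397 -0.422 -0.081 0 0 0" --pt "0.397 -0.422 -0.081 0 0 0" --pt "0.397 -0.422 -0.081 0 0 0" --pt "0.397 -0.422 -0.081 0 0 0" --pt "0.397 -0.422 -0.081 0 0 0" --pt "0.397 -0.422 -0.081 0 0 0" --jaw 1

```text
clock: 1.35
position: [0.4509, -0.1774, 0.3205]
orientation: [180.0, -0.0, 13.3]
ft_force: [0.7, -0.8, 0.3]
gripper_width: 0.0912
```

```bash
python3 - <<'E'
from h import *
delta([.45,-.18,.32],13.2)
E
```

```text
clock 1.35 pos [ 0.4509 -0.1774  0.3205] ori [ 1.7998e+02 -4.0000e-02  1.3290e+01] F [ 0.7 -0.8  0.3] q6 52.5 w 0.0912
shift [-0.0015  0.0023  0.0005] turn [ 0.0003 -0.0006  0.0015]
```

```bash
python3 - <<'E'
from h import *
f=grab('wrist');save(f,'w1')
delta([.43,.22,.34],22.7)
E
```

```text
clock 1.4 pos [ 0.4526 -0.1752  0.3211] ori [-1.800e+02 -1.100e-01  1.333e+01] F [-0.9 -0.7  1.1] q6 52.7 w 0.0911
shift [ 0.0692 -0.3898 -0.0187] turn [ 1.000e-04 -1.900e-03 -1.635e-01]
```

View pics/w1.png

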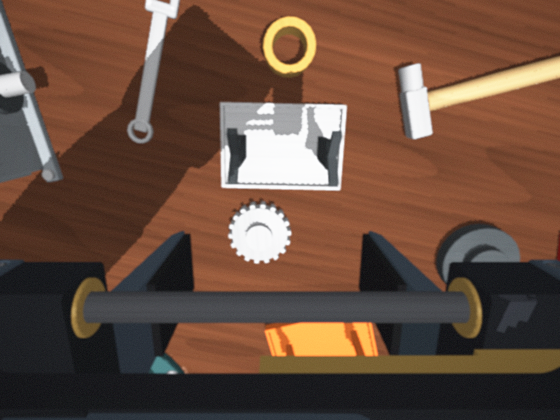

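The stand (tray corners about (220,102), (347,104), (341,190), (221,188)) has the gear (260,232) and bush (290,45) close by. Now over to the gearbox.

Emit:
arm_command --pt "0.069 -0.39 -0.019 0 0 -0.163" --pt "0.069 -0.39 -0.019 0 0 -0.163" --pt "0.069 -0.39 -0.019 0 0 -0.163" --pt "0.069 -0.39 -0.019 0 0 -0.163" --pt "0.069 -0.39 -0.019 0 0 -0.163" --pt "0.069 -0.39 -0.019 0 0 -0.163" --pt "0.069 -0.39 -0.019 0 0 -0.163" --pt "0.069 -0.39 -0.019 0 0 -0.163" --pt "0.069 -0.39 -0.019 0 0 -0.163" --pt "0.069 -0.39 -0.019 0 0 -0.163" --pt "0.069 -0.39 -0.019 0 0 -0.163" --pt "0.069 -0.39 -0.019 0 0 -0.163"

```text
clock: 2.6
position: [0.4281, 0.2145, 0.3388]
orientation: [180.0, 0.0, 22.5]
ft_force: [0.0, -0.5, 0.9]
gripper_width: 0.0914
```

Emit:
arm_command --pt "0 0 0 0 0 0" --pt "0 0 0 0 0 0"

```text
clock: 2.8
position: [0.4282, 0.2149, 0.339]
orientation: [-180.0, -0.0, 22.5]
ft_force: [-0.8, -0.4, -0.1]
gripper_width: 0.0912
```

```bash
python3 - <<'E'
from h import *
t=onz(load('w1'),[(220,102),(347,104),(341,190),(221,188)],.014);print(t.round(4),t.mean(0))
f=grab('wrist');save(f,'w2')
delta([.43,.22,.34],22.7)
E
```

```text
[[ 0.5207 -0.0891  0.014 ]
 [ 0.5555 -0.2459  0.014 ]
 [ 0.4466 -0.27    0.014 ]
 [ 0.4118 -0.1112  0.014 ]] [ 0.48365531 -0.17905125  0.014     ]
clock 2.85 pos [0.4282 0.2151 0.339 ] ori [-180.     -0.     22.51] F [-0.6 -0.2  0.1] q6 91.4 w 0.0914
shift [ 0.0036 -0.0038 -0.001 ] turn [-0.     -0.0001 -0.0034]
```

View pics/w2.png

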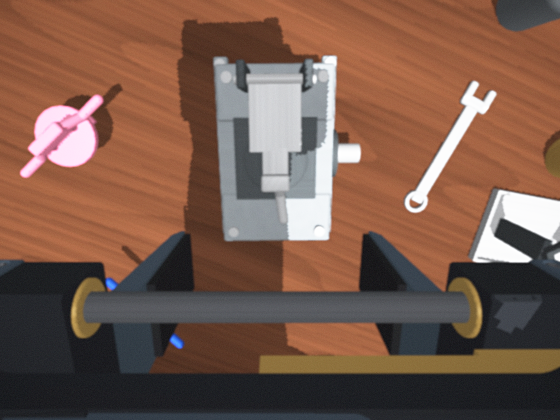

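```bash
python3 - <<'E'
from h import *
f=load('w2');cv2.imwrite('pics/c2.png',cv2.resize(f['pixels'][52:247,206:376,::-1],None,fx=3.07,fy=3.07,interpolation=cv2.INTER_CUBIC)[:600])
E
```

```text
(no output)
```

View pics/c2.png

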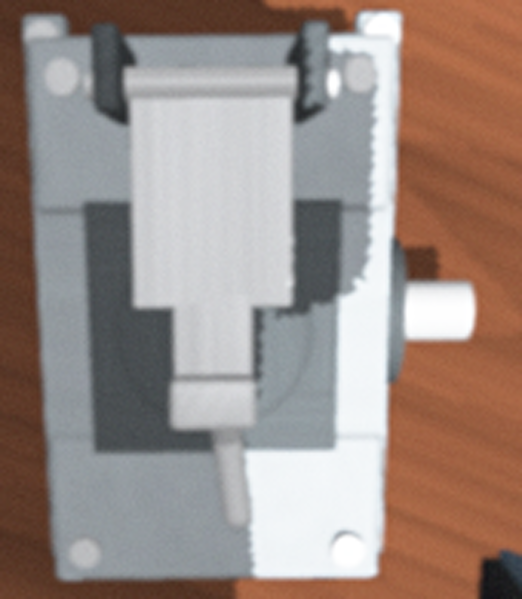

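```bash
python3 - <<'E'
from h import *
f=load('w2');c=lambda L:np.array(L,float)/3.07+[206,52]
print('cam',-f['R'].T@f['t'])
l=onz(f,c([(85,200),(341,200),(335,451),(95,452)]),.1);print('ledge',l.round(4),l.mean(0));
t=onz(f,c([(25,35),(398,38),(380,578),(57,578)]),.09);print('top',t.round(4),t.mean(0))
for k in (l,t):
    e=k[0]-k[3]+k[1]-k[2];print(np.degrees(np.arctan2(e[1],e[0])))
    e=k[0]-k[1]+k[3]-k[2];print(np.degrees(np.arctan2(e[1],e[0]))-90, np.linalg.norm(k[0]-k[1]),np.linalg.norm(k[1]-k[2]))
h=onz(f,c([(127,83),(297,83),(110,75),(312,75)]),.155);print('hinge',h.round(4),h[:2].mean(0))
print('fin top', [onz(f,c([(213,405)]),z).round(4) for z in (.18,.19,.2,.21)])
# gearbox frame predictions of fin tip for angles
m=l.mean(0);y=np.radians(22.7);X=np.array([np.cos(y),np.sin(y),0]);Y=np.array([-np.sin(y),np.cos(y),0])
for th in (0,.1,.2,.25):
    u=np.array([-np.cos(th),np.sin(th)]);n=np.array([np.sin(th),np.cos(th)])
    for s in (-7,7):
      P=[];
      for w in (-12,12):
        r=u*(.092+ -s*1e-3*-1)+n*.036; P.append(np.r_[m[:2],0]+X*(.08+r[0])+Y*w*1e-3+[0,0,.155+r[1]])
      print(th,s,((proj(f,P)-[206,52])*3.07).round(0).tolist())
E
```

```text
cam [0.49989369 0.24410731 0.48420987]
ledge [[0.4761 0.2839 0.1   ]
 [0.5109 0.2002 0.1   ]
 [0.4265 0.1643 0.1   ]
 [0.3913 0.248  0.1   ]] [0.45117724 0.2240844  0.1       ]
top [[0.5195 0.3238 0.09  ]
 [0.5685 0.2033 0.09  ]
 [0.3835 0.1237 0.09  ]
 [0.3337 0.2437 0.09  ]] [0.45128335 0.22361995 0.09      ]
22.994414194187925
22.6779240800021 0.09065041605999659 0.0917180325153345
23.295984010099456
22.340790203537566 0.13010429144819086 0.20143148480842113
hinge [[0.5154 0.2785 0.155 ]
 [0.5346 0.2322 0.155 ]
 [0.5156 0.2839 0.155 ]
 [0.5384 0.2291 0.155 ]] [0.52503584 0.25536018 0.155     ]
fin top [array([[0.4407, 0.22  , 0.18  ]]), array([[0.4427, 0.2208, 0.19  ]]), array([[0.4446, 0.2216, 0.2   ]]), array([[0.4465, 0.2224, 0.21  ]])]
0 -7 [[256.0, 391.0], [172.0, 392.0]]
0 7 [[256.0, 439.0], [172.0, 440.0]]
0.1 -7 [[257.0, 383.0], [170.0, 383.0]]
0.1 7 [[257.0, 433.0], [171.0, 434.0]]
0.2 -7 [[259.0, 370.0], [169.0, 371.0]]
0.2 7 [[259.0, 423.0], [169.0, 423.0]]
0.25 -7 [[259.0, 363.0], [168.0, 363.0]]
0.25 7 [[259.0, 416.0], [168.0, 416.0]]
```

The picture shows the ledge centre, the hinge and the fin (crop 172–256, 382–428). They agree with the mouth at (0.4512,0.2240), yaw 22.8° and a tab angle of about 0.13 rad. Now to grip the fin.

```bash
python3 - <<'E'
from h import *
delta([.4438,.2209,.195],22.8)
E
```

```text
clock 2.85 pos [0.4282 0.2151 0.339 ] ori [-180.     -0.     22.51] F [-0.6 -0.2  0.1] q6 91.4 w 0.0914
shift [0.0166 0.0006 0.144 ] turn [-0.     -0.0001 -0.0051]
```

Emit:
arm_command --pt "0.017 0.001 0.03 0 0 -0.005" --pt "0.017 0.001 0.06 0 0 -0.005" --pt "0.017 0.001 0.09 0 0 -0.005" --pt "0.017 0.001 0.12 0 0 -0.005" --pt "0.017 0.001 0.135 0 0 -0.005" --pt "0.017 0.001 0.144 0 0 -0.005" --pt "0.017 0.001 0.144 0 0 -0.005" --pt "0.017 0.001 0.144 0 0 -0.005"

```text
clock: 3.65
position: [0.4446, 0.2213, 0.1957]
orientation: [-180.0, -0.0, 22.8]
ft_force: [0.1, -0.7, 0.2]
gripper_width: 0.0914
```

Emit:
arm_command --pt "0 0 0 0 0 0" --pt "0 0 0 0 0 0" --pt "0 0 0 0 0 0" --pt "0 0 0 0 0 0" --pt "0 0 0 0 0 0" --pt "0 0 0 0 0 0" --pt "0 0 0 0 0 0" --pt "0 0 0 0 0 0" --jaw -1 --squeeze 8

```text
clock: 4.45
position: [0.4441, 0.2212, 0.1949]
orientation: [180.0, 0.0, 22.9]
ft_force: [-0.1, -0.8, 0.3]
gripper_width: 0.0302
```

```bash
python3 - <<'E'
from h import *
delta([.4438,.2209,.195],22.8)
# path in tool frame (x=gearbox x, z down)
g=lambda t:np.array([-.092*np.cos(t)+.024*np.sin(t), .092*np.sin(t)+.024*np.cos(t)])
for k in np.arange(.13,2.3,.18): d=g(k)-g(.13); print(k.round(2),[d[0].round(3),0,-d[1].round(3)])
E
```

```text
clock 4.45 pos [0.4441 0.2212 0.1949] ori [180.     0.    22.85] F [-0.1 -0.8  0.3] q6 90.9 w 0.0302
shift [-0.0004  0.0002 -0.0001] turn [0.     0.     0.0009]
0.13 [np.float64(0.0), 0, np.float64(-0.0)]
0.31 [np.float64(0.008), 0, np.float64(-0.015)]
0.49 [np.float64(0.018), 0, np.float64(-0.029)]
0.67 [np.float64(0.031), 0, np.float64(-0.04)]
0.85 [np.float64(0.045), 0, np.float64(-0.049)]
1.03 [np.float64(0.061), 0, np.float64(-0.056)]
1.21 [np.float64(0.078), 0, np.float64(-0.059)]
1.39 [np.float64(0.095), 0, np.float64(-0.059)]
1.57 [np.float64(0.112), 0, np.float64(-0.056)]
1.75 [np.float64(0.128), 0, np.float64(-0.051)]
1.93 [np.float64(0.143), 0, np.float64(-0.042)]
2.11 [np.float64(0.156), 0, np.float64(-0.031)]
2.29 [np.float64(0.167), 0, np.float64(-0.018)]
```

Emit:
arm_command --pt "0 0 0 0 0 0" --pt "0 0 0 0 0 0" --pt "0 0 0 0 0 0" --pt "0 0 0 0 0 0"

```text
clock: 4.85
position: [0.4437, 0.222, 0.1949]
orientation: [-179.9, 0.0, 22.8]
ft_force: [-3.1, 10.7, -0.6]
gripper_width: 0.0242
```

Emit:
arm_command --pt "0.004 0 -0.008 0 0 0" --pt "0.008 0 -0.015 0 0 0" --pt "0.013 0 -0.022 0 0 0" --pt "0.018 0 -0.029 0 0 0" --pt "0.024 0 -0.035 0 0 0" --pt "0.031 0 -0.04 0 0 0" --pt "0.038 0 -0.045 0 0 0" --pt "0.045 0 -0.049 0 0 0" --pt "0.045 0 -0.049 0 0 0" --pt "0.045 0 -0.049 0 0 0"

```text
clock: 5.85
position: [0.4855, 0.2398, 0.2443]
orientation: [-179.9, -0.0, 22.8]
ft_force: [-3.9, 10.7, 3.4]
gripper_width: 0.024
```

Emit:
arm_command --pt "0.008 0 -0.004 0 0 0" --pt "0.016 0 -0.007 0 0 0" --pt "0.024 0 -0.009 0 0 0" --pt "0.033 0 -0.01 0 0 0" --pt "0.042 0 -0.01 0 0 0" --pt "0.05 0 -0.01 0 0 0" --pt "0.059 0 -0.009 0 0 0" --pt "0.067 0 -0.007 0 0 0" --pt "0.075 0 -0.005 0 0 0" --pt "0.083 0 -0.002 0 0 0"

```text
clock: 6.85
position: [0.5621, 0.2723, 0.2462]
orientation: [-179.9, -0.0, 22.8]
ft_force: [-4.4, 10.8, 2.4]
gripper_width: 0.0237
```

Emit:
arm_command --pt "0.008 0 0.005 0 0 0" --pt "0.015 0 0.009 0 0 0" --pt "0.022 0 0.014 0 0 0" --pt "0.028 0 0.02 0 0 0" --pt "0.034 0 0.027 0 0 0" --pt "0.035 0 0.028 0 0 0" --pt "0.035 0 0.028 0 0 0"

```text
clock: 7.55
position: [0.5946, 0.2862, 0.2182]
orientation: [-179.9, -0.1, 22.8]
ft_force: [-1.2, 11.5, 0.7]
gripper_width: 0.0236
```

```bash
python3 - <<'E'
from h import *
s=grab('scene');save(s,'s1');d=grab('side');save(d,'d1')
delta([.45,.22,.195],22.8)
a=[cv2.resize(f['pixels'][y:y+75,x:x+100,::-1],(400,300),interpolation=cv2.INTER_CUBIC) for f,x,y in ((s,320,200),(d,200,255))]
cv2.imwrite('pics/c3.png',np.hstack(a))
E
```

```text
clock 7.65 pos [0.5945 0.2861 0.2183] ori [-1.7987e+02 -1.1000e-01  2.2830e+01] F [-1.2 12.9  0.8] q6 90.7 w 0.0242
shift [-0.1589  0.0049  0.023 ] turn [-0.0022 -0.0019  0.0005]
```

View pics/c3.png

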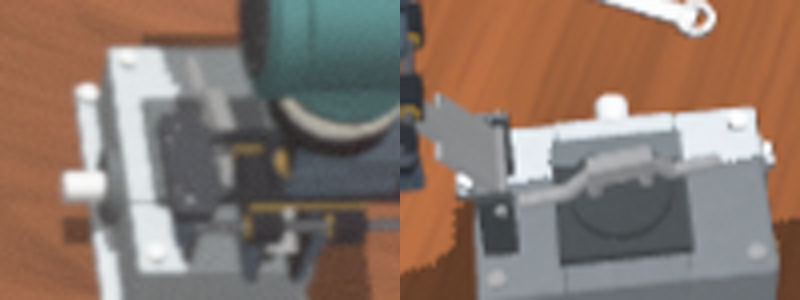

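The side crop shows the tab folded well past upright, with its fin still in the fingers and the cap handle free. Release it and back off upward.

Emit:
arm_command --pt "0 0 0 0 0 0" --pt "0 0 0 0 0 0" --pt "0 0 0 0 0 0" --pt "0 0 0 0 0 0" --pt "0 0 0 0 0 0" --pt "0 0 0 0 0 0" --pt "0 0 0 0 0 0" --pt "0 0 -0.03 0 0 0" --pt "0 0 -0.07 0 0 0" --pt "0 0 -0.11 0 0 0" --pt "0 0 -0.11 0 0 0" --jaw 1

```text
clock: 8.75
position: [0.5963, 0.2854, 0.334]
orientation: [-180.0, -0.5, 22.9]
ft_force: [0.6, 0.2, 0.4]
gripper_width: 0.0911
```

Emit:
arm_command --pt "-0.04 0 0 0 0 0" --pt "-0.08 0 0 0 0 0" --pt "-0.12 0 0 0 0 0" --pt "-0.15 0 0 0 0 0" --pt "-0.175 0 0 0 0 0" --pt "-0.175 0 0 0 0 0" --pt "-0.175 0 0 0 0 0" --pt "-0.175 0 0 0 0 0"

```text
clock: 9.55
position: [0.4337, 0.2168, 0.3279]
orientation: [-180.0, -0.0, 22.8]
ft_force: [-0.0, 0.8, 0.5]
gripper_width: 0.0911
```

```bash
python3 - <<'E'
from h import *
f=grab('wrist');save(f,'w3');d=grab('side');save(d,'d2')
delta([.45,.22,.195],22.8)
a=cv2.resize(f['pixels'][40:260,190:380,::-1],(518,600),interpolation=cv2.INTER_CUBIC)
b=cv2.resize(d['pixels'][245:335,190:290,::-1],(280,252));b=np.vstack([b,np.zeros((348,280,3),np.uint8)])
cv2.imwrite('pics/c4.png',np.hstack([a,b]))
E
```

```text
clock 9.65 pos [0.4337 0.2168 0.3278] ori [1.800e+02 2.000e-02 2.285e+01] F [ 0.3  1.  -0.5] q6 91.0 w 0.0911
shift [0.0163 0.0034 0.1328] turn [0.     0.0003 0.0008]
```

View pics/c4.png

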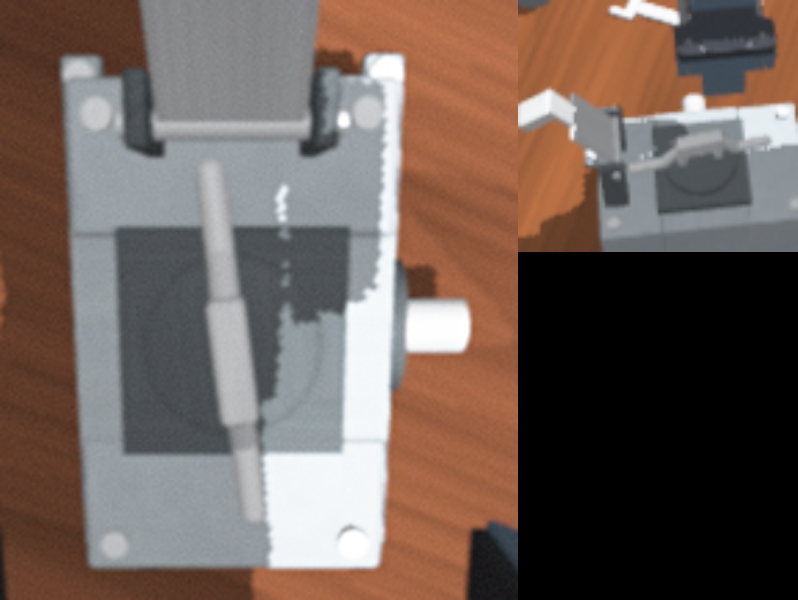

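The tab stays far back and the handle is clear: its tips are at crop (210,163) and (255,518), its grip block from (223,300) to (240,423).

```bash
python3 - <<'E'
from h import *
f=load('w3');c=lambda L:np.array(L,float)/2.727+[190,40]
b=onz(f,c([(210,163),(255,520)]),.118);e=b[0]-b[1];print(b.round(4),b.mean(0),np.linalg.norm(e),np.degrees(np.arctan2(e[1],e[0])))
k=onz(f,c([(205,303),(242,300),(257,420),(222,426)]),.147);print(k.mean(0),np.linalg.norm(k[0]-k[1]));e=k[0]-k[3]+k[1]-k[2];print(np.degrees(np.arctan2(e[1],e[0])))
l=onz(f,c([(116,227),(349,227),(342,452),(124,453)]),.1);print('ledge',l.mean(0));e=l[0]-l[1]+l[3]-l[2];print(np.degrees(np.arctan2(e[1],e[0]))-90)
delta([.4512,.2240,.141],30)
E
```

```text
[[0.5115 0.2586 0.118 ]
 [0.3914 0.1892 0.118 ]] [0.45143723 0.22394658 0.118     ] 0.138653271368078 30.03817161199395
[0.45149224 0.22474616 0.147     ] 0.012902866227406384
30.28830291939818
ledge [0.45135299 0.22433417 0.1       ]
23.047941369221192
clock 9.65 pos [0.4337 0.2168 0.3278] ori [1.800e+02 2.000e-02 2.285e+01] F [ 0.3  1.  -0.5] q6 91.0 w 0.0911
shift [0.019  0.0002 0.1868] turn [ 0.      0.0003 -0.1249]
```

Emit:
arm_command --pt "0.01 0 0.04 0 0 -0.06" --pt "0.019 0 0.08 0 0 -0.125" --pt "0.019 0 0.11 0 0 -0.125" --pt "0.019 0 0.14 0 0 -0.125" --pt "0.019 0 0.165 0 0 -0.125" --pt "0.019 0 0.18 0 0 -0.125" --pt "0.019 0 0.186 0 0 -0.125" --pt "0.019 0 0.186 0 0 -0.125" --pt "0.019 0 0.186 0 0 -0.125"

```text
clock: 10.55
position: [0.4511, 0.2242, 0.1425]
orientation: [180.0, -0.0, 30.0]
ft_force: [-0.2, -0.0, 0.2]
gripper_width: 0.0913
```

Emit:
arm_command --pt "0 0 0 0 0 0" --pt "0 0 0 0 0 0" --pt "0 0 0 0 0 0" --pt "0 0 0 0 0 0" --pt "0 0 0 0 0 0" --pt "0 0 0 0 0 0" --pt "0 0 0 0 0 0" --pt "0 0 0 0 0 0" --pt "0 0 0 0 0 0" --pt "0 0 0 0 0 0" --pt "0 0 0 0 0 0" --pt "0 0 0 0 0 0" --jaw -1 --squeeze 30

```text
clock: 11.75
position: [0.4506, 0.224, 0.1419]
orientation: [-180.0, -0.0, 30.0]
ft_force: [-1.1, 1.0, -0.1]
gripper_width: 0.0141
```

Emit:
arm_command --pt "0 0 0 0 0 0" --pt "0 0 0 0 0 0"

```text
clock: 11.95
position: [0.4505, 0.224, 0.1419]
orientation: [-180.0, 0.0, 30.0]
ft_force: [-1.4, 1.1, -0.1]
gripper_width: 0.0135
```

Emit:
arm_command --pt "0 0 0 0 0 -0.1" --pt "0 0 0 0 0 -0.2" --pt "0 0 0 0 0 -0.3" --pt "0 0 0 0 0 -0.4" --pt "0 0 0 0 0 -0.5" --pt "0 0 0 0 0 -0.6" --pt "0 0 0 0 0 -0.7" --pt "0 0 0 0 0 -0.7"

```text
clock: 12.75
position: [0.4506, 0.2239, 0.1419]
orientation: [180.0, 0.0, 70.2]
ft_force: [-0.2, -0.9, -0.2]
gripper_width: 0.0141
```

Emit:
arm_command --pt "0 0 0 0 0 -0.1" --pt "0 0 0 0 0 -0.2" --pt "0 0 0 0 0 -0.3" --pt "0 0 0 0 0 -0.4" --pt "0 0 0 0 0 -0.5" --pt "0 0 0 0 0 -0.6" --pt "0 0 0 0 0 -0.7" --pt "0 0 0 0 0 -0.74" --pt "0 0 0 0 0 -0.74" --pt "0 0 0 0 0 -0.74"

```text
clock: 13.75
position: [0.4505, 0.2239, 0.1419]
orientation: [-180.0, 0.0, 112.3]
ft_force: [-0.0, 0.4, 0.4]
gripper_width: 0.014
```

```bash
python3 - <<'E'
from h import *
delta([.4514,.2242,.25],113);print(robot.get_obs()['ft_torque'])
E
```

```text
clock 13.75 pos [0.4505 0.2239 0.1419] ori [-180.      0.    112.34] F [-0.   0.4  0.4] q6 1.4 w 0.014
shift [-1.000e-04  9.000e-04 -1.081e-01] turn [-0.      0.     -0.0114]
[ 0.01484526 -0.18564281  0.05551573]
```

Emit:
arm_command --pt "0 0 -0.005 0 0 -0.008" --pt "0 0 -0.01 0 0 -0.008" --pt "0 0 -0.015 0 0 -0.008" --pt "0 0 -0.02 0 0 -0.008" --pt "0 0 -0.02 0 0 -0.008"

```text
clock: 14.25
position: [0.4509, 0.2241, 0.1628]
orientation: [179.9, -0.0, 113.0]
ft_force: [0.2, 0.5, -3.4]
gripper_width: 0.0137
```

Emit:
arm_command --pt "0 0 -0.015 0 0 0" --pt "0 0 -0.03 0 0 0" --pt "0 0 -0.05 0 0 0" --pt "0 0 -0.07 0 0 0" --pt "0 0 -0.09 0 0 0" --pt "0 0 -0.11 0 0 0" --pt "0 0 -0.13 0 0 0" --pt "0 0 -0.13 0 0 0"

```text
clock: 15.05
position: [0.4516, 0.2244, 0.2942]
orientation: [179.8, -0.0, 113.0]
ft_force: [0.5, 0.7, -4.3]
gripper_width: 0.014
```

```bash
python3 - <<'E'
from h import *
d=grab('side');save(d,'d3')
cv2.imwrite('pics/c5.png',cv2.resize(d['pixels'][180:360,180:360,::-1],(540,540)))
# stand, scene+side tips; current arm far from it
delta([.4815,-.174,.29],103)
E
```

```text
clock 15.1 pos [0.4509 0.2241 0.2925] ori [179.89  -0.   112.97] F [ 0.2  0.2 -3.9] q6 0.8 w 0.0139
shift [-0.3785 -0.1271  0.0022] turn [ 0.0019 -0.0002  0.174 ]
```

View pics/c5.png

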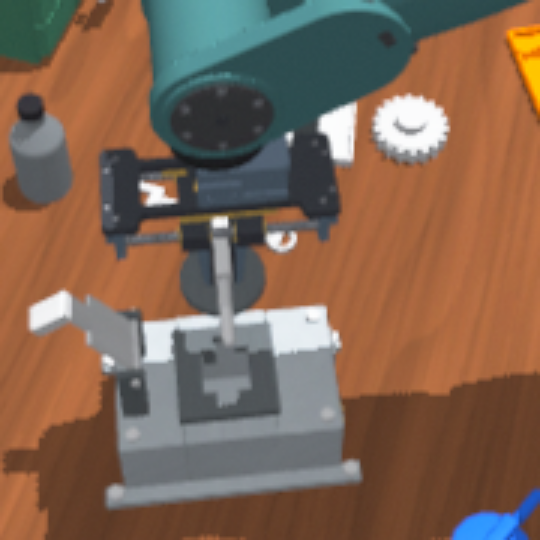

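The cap is out and upright, with the tab still back. Next, a settled wrist view of the stand: I'll pass to its -y side, where the camera looks onto it.

Emit:
arm_command --pt "-0.05 -0.015 0 0 0 0.02" --pt "-0.1 -0.03 0 0 0 0.04" --pt "-0.15 -0.045 0 0 0 0.06" --pt "-0.195 -0.058 0 0 0 0.08" --pt "-0.24 -0.07 0 0 0 0.1" --pt "-0.285 -0.084 0 0 0 0.12" --pt "-0.33 -0.097 0 0 0 0.14" --pt "-0.375 -0.11 0 0 0 0.16" --pt "-0.42 -0.123 0 0 0 0.174" --pt "-0.46 -0.135 0 0 0 0.174" --pt "-0.49 -0.145 0 0 0 0.174" --pt "-0.509 -0.15 0 0 0 0.174"

```text
clock: 16.3
position: [0.5105, -0.3051, 0.2901]
orientation: [-179.9, -0.1, 102.9]
ft_force: [0.2, 0.3, -3.2]
gripper_width: 0.0139
```

Emit:
arm_command --pt "0 0 0 0 0 0" --pt "0 0 0 0 0 0" --pt "0 0 0 0 0 0" --pt "0 0 0 0 0 0"

```text
clock: 16.7
position: [0.5111, -0.3022, 0.2918]
orientation: [-180.0, -0.0, 103.1]
ft_force: [-1.1, -0.6, -3.9]
gripper_width: 0.0142
```

```bash
python3 - <<'E'
from h import *
f=grab('wrist');save(f,'w4')
delta([.4815,-.174,.29],103)
cv2.imwrite('pics/w4c.png',cv2.resize(f['pixels'][0:330,80:520,::-1],(800,600),interpolation=cv2.INTER_CUBIC))
E
```

```text
clock 16.75 pos [ 0.5112 -0.3023  0.292 ] ori [180.    -0.   103.06] F [-0.4  0.5 -3.4] q6 -45.9 w 0.014
shift [1.317e-01 1.000e-04 2.000e-03] turn [ 0.     -0.0001  0.0011]
```

View pics/w4c.png

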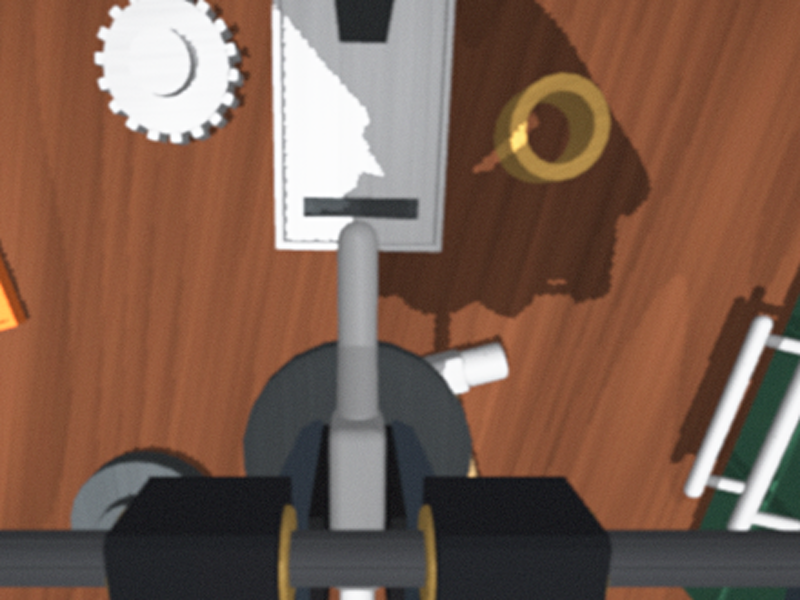

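```bash
python3 - <<'E'
from h import *
f=load('w4');c=lambda L:np.array(L,float)/1.818+[80,0]
t=onz(f,c([(276,251),(441,251),(456,0),(273,0)]),.014);print(t.round(4))
ang=lambda e:np.degrees(np.arctan2(e[1],e[0]))
print('x len',np.linalg.norm(t[1]-t[0]),'yawx',ang(t[1]-t[0]),'ydirs',ang(t[3]-t[0])-90,ang(t[2]-t[1])-90)
p=onz(f,c([(304,198),(418,200),(418,219),(304,216)]),.125);print('tips len',np.linalg.norm(p[1]-p[0]),'yaw',ang(p[1]-p[0]),ang(p[2]-p[3]),p.mean(0),np.linalg.norm(p[0]-p[3]))
y=np.radians(ang(t[3]-t[0]+t[2]-t[1]));Y=np.array([np.cos(y),np.sin(y),0])
print('yaw',np.degrees(y)-90,'from tips',p.mean(0)+.052*Y,'from tray',(t[0]+t[1])/2+.08*Y)
b=onz(f,c([(358,222)]),.292-.026+.0);print('bar tip',b)
E
```

```text
[[ 0.4472 -0.2701  0.014 ]
 [ 0.5548 -0.245   0.014 ]
 [ 0.5244 -0.0994  0.014 ]
 [ 0.4169 -0.1245  0.014 ]]
x len 0.11045192675598703 yawx 13.138068827355278 ydirs 11.780366119360437 11.807604735602965
tips len 0.05504384939051466 yaw 12.172376207491201 11.678959820947512 [ 0.49533564 -0.22933114  0.125     ] 0.008402236392248422
yaw 11.793985039619685 from tips [ 0.48470719 -0.17842892  0.125     ] from tray [ 0.48465954 -0.17921178  0.014     ]
bar tip [[ 0.49407588 -0.23170301  0.266     ]]
```

```bash
python3 - <<'E'
from h import *
delta([.4847,-.1787,.24],102)
E
```

```text
clock 16.75 pos [ 0.5112 -0.3023  0.292 ] ori [180.    -0.   103.06] F [-0.4  0.5 -3.4] q6 -45.9 w 0.014
shift [0.1264 0.0021 0.052 ] turn [ 0.     -0.0001  0.0185]
```

Emit:
arm_command --pt "0.03 0.002 0 0 0 0.018" --pt "0.06 0.002 0 0 0 0.018" --pt "0.09 0.002 0 0 0 0.018" --pt "0.115 0.002 0 0 0 0.018" --pt "0.126 0.002 0.01 0 0 0.018" --pt "0.126 0.002 0.03 0 0 0.018" --pt "0.126 0.002 0.045 0 0 0.018" --pt "0.126 0.002 0.052 0 0 0.018" --pt "0.126 0.002 0.052 0 0 0.018" --pt "0.126 0.002 0.052 0 0 0.018"

```text
clock: 17.75
position: [0.485, -0.1804, 0.2402]
orientation: [180.0, 0.0, 102.0]
ft_force: [-0.5, 0.1, -3.1]
gripper_width: 0.0137
```

```bash
python3 - <<'E'
from h import *
delta([.4847,-.1787,.145],102)
f=grab('scene');save(f,'s4');d=grab('side');save(d,'d4')
a=[cv2.resize(f['pixels'][y:y+75,x:x+100,::-1],(400,300),interpolation=cv2.INTER_CUBIC) for f,x,y in ((f,200,160),(d,235,155))]
cv2.imwrite('pics/c6.png',np.hstack(a))
E
```

```text
clock 17.75 pos [ 0.485  -0.1804  0.2402] ori [180.     0.   101.95] F [-0.5  0.1 -3.1] q6 -34.9 w 0.0137
shift [0.0017 0.0001 0.0952] turn [ 0.0001  0.0001 -0.0008]
```

View pics/c6.png

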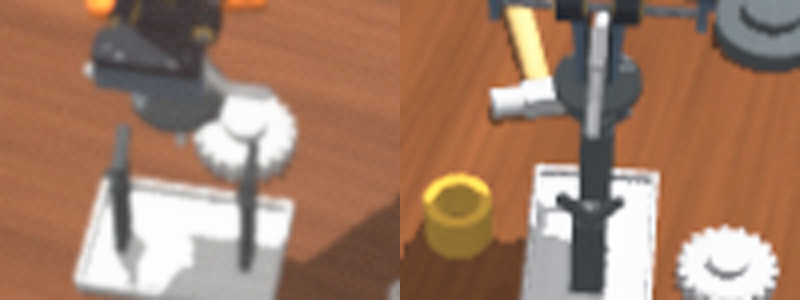

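The cap hangs over the stand with its handle in line with the uprights. Lower it.

Emit:
arm_command --pt "0.002 0 0.02 0 0 0" --pt "0.002 0 0.04 0 0 0" --pt "0.002 0 0.06 0 0 0" --pt "0.002 0 0.075 0 0 0" --pt "0.002 0 0.088 0 0 0" --pt "0.002 0 0.095 0 0 0" --pt "0.002 0 0.095 0 0 0" --pt "0.002 0 0.095 0 0 0"

```text
clock: 18.65
position: [0.4847, -0.1782, 0.1455]
orientation: [180.0, 0.0, 102.0]
ft_force: [-0.2, 0.4, -3.4]
gripper_width: 0.0141
```

Emit:
arm_command --pt "0 0 0.003 0 0 0" --pt "0 0 0.005 0 0 0" --pt "0 0 0.007 0 0 0" --pt "0 0 0.008 0 0 0" --pt "0 0 0.008 0 0 0" --pt "0 0 0.008 0 0 0"

```text
clock: 19.25
position: [0.4844, -0.1781, 0.137]
orientation: [180.0, 0.0, 102.0]
ft_force: [0.2, 0.2, -2.8]
gripper_width: 0.0138
```

Emit:
arm_command --pt "0 0 0.001 0 0 0" --pt "0 0 0.001 0 0 0" --pt "0 0 0.001 0 0 0"

```text
clock: 19.55
position: [0.4847, -0.1782, 0.1362]
orientation: [180.0, 0.0, 102.0]
ft_force: [2.3, 0.7, -1.8]
gripper_width: 0.0139
```

Emit:
arm_command --pt "0 0 0.001 0 0 0" --pt "0 0 0.001 0 0 0" --pt "0 0 0.001 0 0 0"

```text
clock: 19.85
position: [0.4849, -0.1782, 0.1357]
orientation: [179.9, 0.0, 102.0]
ft_force: [-1.0, 3.3, 10.3]
gripper_width: 0.0139
```

Emit:
arm_command --pt "0 0 -0.0005 0 0 0" --pt "0 0 -0.0005 0 0 0"

```text
clock: 20.05
position: [0.4848, -0.1782, 0.1358]
orientation: [179.9, 0.0, 102.0]
ft_force: [1.9, 1.8, 4.0]
gripper_width: 0.0139
```

Emit:
arm_command --pt "0 0 0 0 0 0" --pt "0 0 0 0 0 0" --pt "0 0 0 0 0 0" --pt "0 0 0 0 0 0" --pt "0 0 0 0 0 0" --pt "0 0 0 0 0 0" --pt "0 0 0 0 0 0" --pt "0 0 0 0 0 0" --jaw 0.4

```text
clock: 20.85
position: [0.4843, -0.1781, 0.1354]
orientation: [-180.0, -0.0, 102.0]
ft_force: [0.6, -0.1, -0.6]
gripper_width: 0.0639
```

Emit:
arm_command --pt "0 0 -0.01 0 0 0" --pt "0 0 -0.03 0 0 0" --pt "0 0 -0.06 0 0 0" --pt "0 0 -0.1 0 0 0" --pt "0 0 -0.14 0 0 0" --pt "0 0 -0.17 0 0 0" --pt "0 0 -0.17 0 0 0"

```text
clock: 21.55
position: [0.486, -0.1787, 0.3105]
orientation: [179.7, 0.2, 102.0]
ft_force: [0.4, -0.0, -0.1]
gripper_width: 0.0637
```

Emit:
arm_command --pt "-0.05 0 0 0 0 0" --pt "-0.1 0 0 0 0 0" --pt "-0.15 0 0 0 0 0" --pt "-0.17 0 0 0 0 0" --pt "-0.17 0 0 0 0 0" --pt "-0.17 0 0 0 0 0" --pt "-0.17 0 0 0 0 0" --pt "-0.17 0 0 0 0 0"

```text
clock: 22.35
position: [0.5195, -0.3432, 0.3055]
orientation: [180.0, -0.0, 102.0]
ft_force: [0.1, 0.0, -0.1]
gripper_width: 0.0635
```

```bash
python3 - <<'E'
from h import *
w=grab('wrist');save(w,'w5');s=grab('scene');save(s,'s5');d=grab('side');save(d,'d5')
a=[cv2.resize(f['pixels'][y:y+h,x:x+h*4//3,::-1],(400,300),interpolation=cv2.INTER_CUBIC) for f,x,y,h in ((s,200,160,75),(d,235,155,75),(w,120,0,210),(d,180,150,200))]
cv2.imwrite('pics/c7.png',np.vstack([np.hstack(a[:2]),np.hstack(a[2:])]))
E
```

```text
(no output)
```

View pics/c7.png

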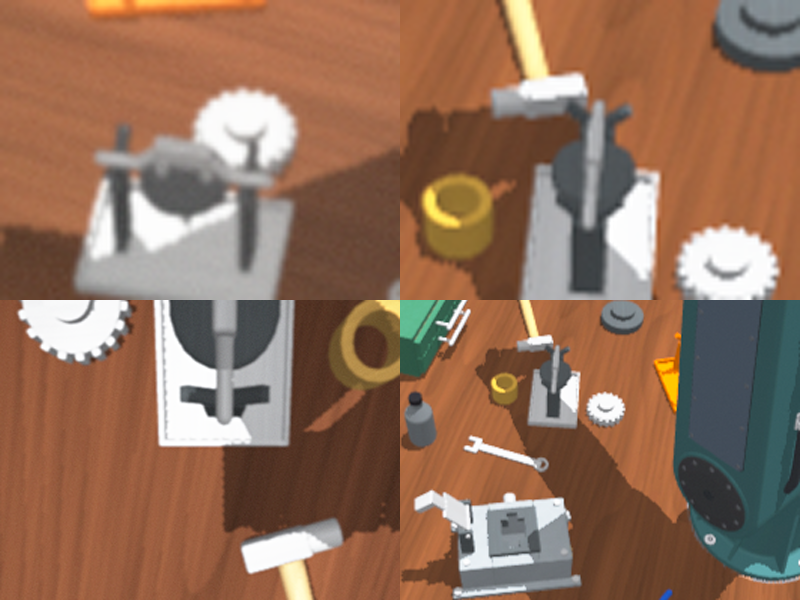

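The cap hangs level in both notches, the tab is back and the bystanders are in place. One last check that it hangs still, then hand in.

Emit:
arm_command --pt "0 0 0 0 0 0" --pt "0 0 0 0 0 0" --pt "0 0 0 0 0 0" --pt "0 0 0 0 0 0" --pt "0 0 0 0 0 0"

```text
clock: 23.0
position: [0.5196, -0.3444, 0.3054]
orientation: [180.0, 0.0, 102.0]
ft_force: [0.7, -0.2, 0.2]
gripper_width: 0.0636
```

```bash
python3 - <<'E'
from h import *
d=grab('side');a=load('d5')['pixels'].astype(int);b=d['pixels'].astype(int);z=load('side0')['pixels'].astype(int)
m=np.abs(a-b).max(2);print('stand max diff',m[155:235,235:335].max(),'tab',m[250:330,180:300].max(),'mean',m.mean())
# bystanders vs start, bright-mask centroids: wrench, gear, bush, bottle
for n,(x,y,w,h) in dict(wrench=(215,235,70,32),gear=(302,210,32,28)).items():
    for I in (z,b):
        k=(I[y:y+h,x:x+w].min(2)>125);print(n,np.argwhere(k).mean(0).round(1),k.sum())
for n,(x,y,w,h) in dict(bush=(238,195,24,26)).items():
    for I in (z,b):
        q=I[y:y+h,x:x+w];k=(q[...,0]-q[...,2]>90)&(q[...,1]>100);print(n,np.argwhere(k).mean(0).round(1),k.sum())
print(robot.get_obs()['clock']);robot.job_done()
E
```

```text
stand max diff 38 tab 51 mean 1.3072448979591837
wrench [17.1 35.1] 351
wrench [16.8 33.9] 334
gear [11.8 14.4] 437
gear [11.9 14.3] 438
bush [12.  12.9] 527
bush [13.2 10.7] 300
23.05
the job is handed in; nothing more can be done
```

The job is done and handed in at 23 s of the 69 s allowed.

- **Tab:** I gripped it by its fin and swung it to about 2.25 rad by the commanded path. It stayed there after release.
- **Cap:** I turned it about 82° anticlockwise to the slots, lifted it straight out with no snag, and hung its handle in both notches. The load went onto the stand before I let go.

**Last checks**
- **Pictures:** They show the cap level between the uprights, the tab well back, and nothing touched by the robot.
- **Stillness:** This check was not conclusive. Two side frames about 0.7 s apart differed by 1.3 grey levels on average. The largest difference was 38 at the stand and 51 at the tab, which also stands still. I took this as image noise but did not prove it.
- **Bystanders:** The gear matches its start position to 0.1 px. The wrench and bush centroids differ by 1–2.5 px because shadows now cut their colour masks. By eye they stand where they were, as does the bottle. I took no numbers for the bottle.

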